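# Open the fume extractor's shutter fully and switch on its fan

## Robot

A 6-joint arm with a two-finger parallel gripper is mounted at the origin on a cart in front of the work surface, level with it; the furniture and walls round the work are solid. World frame = base frame: x ahead of the robot, y to its left, z up, the work surface at z = 0. Lengths are in m, angles in rad, forces in N, time in s.
With the tool pointing down it reaches from about 0.25 to 0.8 m from the base axis. Payload 3.9 kg.
Tool frame: the origin (TCP) lies midway between the tips of the shut fingers; the grasp point (between the pads) lies 19 mm behind it (manip.grip_depth is the z of the grasp point in the tool frame, in m); z points along the fingers, y is the line along which they close (so a half turn about z gives the same grasp; the last joint's range is limited). The gripper opens to 85 mm and grips with 20 to 120 N. Pads are 22 mm wide; open, the fingers measure 114 mm over their backs; the gripper's body (76 mm by 85 mm) begins 54 mm behind the grasp point. The pads swing forward as they close: fully open they stand 13 mm farther back than shut.
Start: joints at [-1.289, 0.26, -0.138, 1.173, 0, 1.571], TCP at [0.146, -0.504, 0.231] pointing down, gripper open.
Joint ranges: [-2.78, 2.78], [-0.83, 1.72], [-1.28, 1.37], [-1.9, 2.12], [-1.57, 1.48], [-3.14, 3.14]. Speed limits (rad/s): [2.57, 2.57, 3.14, 3.14, 3.14, 3.14].

## Interface

Orientations are given as a unit quaternion [w, x, y, z].
In Python, from rig import manip gives the robot as it stands.
- The arm moves only by the shell command python3 -m inch 'ROWS'. ROWS is JSON, a list of rows, each an object with "slide": the shift along the tool's x, y, z in mm, a list of three; "rotation": the turn, a rotation vector about the tool's x, y, z in degrees, a list of three; "hand": the opening in per cent of the stroke, from 0 (shut) to 100 (fully open). A call has 1 to 10 rows; each row is the pose to reach, as a shift and turn from the pose commanded when the call began, along the tool's axes at that moment; what a row does not reach only later rows make up. A row lasts 1/8 s, in which the tool goes at most 62.5 mm and 10.7 degrees, less where a joint would pass 70% of its speed; a pose out of reach is approached as far as the arm can. A call with a gripper value outside its range is refused whole. The fingers move at their own pace and stop on an object; the grip force is fixed at half the most. Time passes only in rows, so rows that repeat a pose let the fingers close. It gives the time, the measured TCP pose, the force, the opening and the grip force at its end, in the units of the state.
- manip.sense(): the state, without advancing time (a new reading comes with each control period).
- manip.camera(name): name is "scene" or "top"; returns a dict with "color" (420x560x3 uint8, blue, green, red), "z_map" (420x560 float32, m along the optical axis (not along the pixel's ray), 0 where there is no reading), "fov_y" (degrees; the focal length in pixels is half the picture's height over the tangent of half this angle, whatever the lens; pixels are square), "cx", "cy" (the principal point, pixels), "k1" (the pictures are not rectified: a ray, as slopes to the right and down, at radius r is drawn at 1 + k1 r^2 times it, then the intrinsics apply), "world_to_cam" (4x4, takes a point from world to camera coordinates). Camera axes: x right, y up, looking along -z (the intrinsics and any distortion apply to the point x, -y, -z); pixel columns grow to the right and rows downward; lengths in m; the calibration is good to about 2 mm. A picture is of the moment at which its call begins.
- manip.job_done(): hands the job in; it is judged then, once.
The state is a dict: "t": time; "joint_pos": joint angles; "joint_velocities": joint speeds; "tau": joint torques, N m; "position": TCP position; "ee_rot": TCP orientation; "ft_force": force on the tool from outside, world axes, zero at the start; "torque": the same for the moment, N m; "opening": finger opening in m; "grasp_force": force on a finger pad.
Only numpy, scipy, OpenCV 4.12 (cv2) and the standard library are available. Lean on these libraries where they do the work, as an engineer would, in place of code of your own. Each camera call takes 0.05 s, during which the arm holds its last target. There are 200 camera calls.

## Task

Get the bench fume extractor running before the acid work starts. With the fingertips, push the shutter lever on its top away from the closed stop, past the half-open notch and right up to the fully open stop, without forcing it; only then press the near end of the rocker switch down so that the fan stays on. Just push and press: pick nothing up, and leave the glassware and the bung where they stand; the clear safety screen in front of the robot is fixed, so reach round its left end.

Things in the scene. Friction and masses are not known exactly. Their poses are not given: they have to be found in the camera images.
- extractor: Grey box-shaped bench fume extractor, fixed, 130 (x) x 180 (y) x 170 mm high. Origin on the table under its controls: 25 mm behind its front face (-x), 105 mm before its rear, midway across; y points to its left seen from the robot. Three upright shutter blades in its right side (-y). On the flat top, z = 170 mm: lever (left half), rocker switch (right half), stop posts 15 mm high.
- lever_pivot (a point): Point on the top panel under the vertical pivot of the shutter lever, extractor frame (44, 50, 170) mm. Mind: a fixed clear screen stands upright at world x = 0.29 m from y = -0.60 to +0.25 m, up to z = 0.70 m; the forearm must pass left of it (first joint turned at least 0.86 rad to the left); tilting the tips to the right, up to 45 degrees, helps.
- shutter_lever (a joint): Lever angle (rad), counter-clockwise from above. 0 = closed stop: lever points 0.45 rad to the left of the box's -x. 0.45 = half-open notch, along -x. 0.9 = fully open stop, 0.45 rad to the right. A sprung roller holds it at these three. Leaving 0 or 0.45 takes about 7 N on the knob; past 0.68 it snaps on to 0.9 by itself. The blades turn with it: across the inlet at 0, nearly edge-on at 0.9.
- lever_knob (a point): Middle of the upright black grip at the lever's end, 65 mm from the pivot axis, 30 mm above the top panel; moves with the lever. The grip is a round post 17 to 21 mm thick, from 14 to 46 mm above the panel; the flat lever arm lies lower, 7 to 12 mm above the panel.
- fan_switch (a joint): Angle of the black rocker switch (rad). 0 = off, near end (towards the box's front, -x) up; 0.4 = on, near end down. It snaps over at about 0.2 with about 5 N on the near end and stays where it is left.
- switch_near_end (a point): Upper face of the rocker's near end, 17 mm from its tilting axis (along the box's y); moves with the rocker. Off: 15 mm above the top panel; on: 8 mm above it. The rocker is 46 mm long (x) and 28 mm wide (y), its axis at (13, -50, 179) mm in the extractor's frame; its bezel is 5 mm high.
- beaker: Small glass beaker, 49 mm diameter, 44 mm high, loose, in front of the inlet, right of the extractor; origin at the centre of its underside. Leave it.
- dropper: Dropper bottle, 33 mm diameter, 92 mm high, loose, in front of the inlet beside the beaker; origin at the centre of its underside. Leave it.
- flask: Conical glass flask, 96 mm diameter, 160 mm high, loose, further to the right; origin at the centre of its underside. Leave it.
- bung: Grey rubber bung, 28 mm diameter, 27 mm high, loose, near the table's front edge; origin at the centre of its underside. Leave it.

How it is judged:
On the way, in this order (a step that is already met when the one before it is completed fails the run):
1. the shutter lever rests at the fully open stop while the fan is still off (value of joint shutter_lever above 0.84 rad and value of joint fan_switch below 0.12 rad), for 0.3 s.
2. the fan switch is on (value of joint fan_switch above 0.34 rad), for 0.2 s.
At the end, for the whole second after the job is handed in: The shutter lever is at its fully open stop (within 0.06 rad of 0.9), the fan rocker is on (over 0.34 rad), and the beaker, dropper bottle, flask and bung stand within 15 mm of where they were (value of joint shutter_lever above 0.84 rad and value of joint fan_switch above 0.34 rad and distance of each of beaker, dropper, flask, bung from where it was at the start of the episode below 0.015 m); the robot touches nothing.
It fails at once if the fan is switched on before the shutter is fully open (value of joint fan_switch above 0.25 rad and value of joint shutter_lever below 0.78 rad).
It fails at once if the lever is forced (over 40 N) (contact force between any of the arm, the fingers and shutter_lever above 40 N).
It fails at once if glassware or another small thing is lifted, tipped or pushed away (distance of any of beaker, dropper, flask, bung from where it was at the start of the episode above 0.03 m or height (world z) of any of beaker, dropper, flask, bung above 0.012 m or angle between any of beaker, dropper, flask's own z axis and vertical above 0.35 rad).
It also fails if it takes over 38 s, if anything falls off the work surface, if the arm or the gripper's body presses on something with over 40 N, if the wrist force passes 120 N, or if a joint passes its speed limit or range.

## Working session

There is one attempt and no reset: what is moved stays moved. The work goes in short steps, Python scripts to look and compute and a shell command to move; the robot and the scene stay as the last step left them, time stands still between calls to the robot, and variables do not carry over. Pictures are saved under pics/ and viewed, at most 10 in all, crops included, and the job is handed in when it is done.

```bash
ls; mkdir -p pics; cat > h.py <<'E'
import numpy as np, cv2
from rig import manip
def f_(c): return 210/np.tan(np.radians(c["fov_y"])/2)
def ray(c,u,v):
    """world origin and direction (camera -z slope =1)"""
    f=f_(c); K=np.array([[f,0,c["cx"]],[0,f,c["cy"]],[0,0,1.]])
    p=cv2.undistortPoints(np.array([[[u,v]]],float),K,np.array([c["k1"],0,0,0.]))[0,0]
    T=np.linalg.inv(np.array(c["world_to_cam"]))
    return T[:3,3], T[:3,:3]@np.array([p[0],-p[1],-1.])
def onz(c,u,v,z):
    o,d=ray(c,u,v); return o+d*(z-o[2])/d[2]
def depth(c,u,v):
    o,d=ray(c,u,v); return o+d*c["z_map"][int(v),int(u)]
def cloud(c):
    f=f_(c); K=np.array([[f,0,c["cx"]],[0,f,c["cy"]],[0,0,1.]])
    v,u=np.mgrid[0:420,0:560]
    p=cv2.undistortPoints(np.stack([u,v],-1).reshape(-1,1,2).astype(float),K,np.array([c["k1"],0,0,0.])).reshape(-1,2)
    T=np.linalg.inv(np.array(c["world_to_cam"]))
    d=np.c_[p[:,0],-p[:,1],-np.ones(len(p))]*c["z_map"].reshape(-1,1)
    return (d@T[:3,:3].T+T[:3,3]).reshape(420,560,3)
E
python3 - <<'E'
from h import *
for n in ("scene","top"):
    c=manip.camera(n); cv2.imwrite(f"pics/{n}0.png",c["color"])
    print(n,c["fov_y"],c["cx"],c["cy"],c["k1"],np.round(np.linalg.inv(c["world_to_cam"]),3).tolist())
print(manip.sense())
E
```

```text
pics
scene 44.043555366482735 274.55771675601136 204.7247744906287 -0.1191023611001932 [[-0.199, -0.687, 0.699, 1.379], [0.98, -0.129, 0.151, 0.387], [-0.013, 0.715, 0.699, 0.917], [0.0, 0.0, 0.0, 1.0]]
top 53.73342243602728 279.4670717448686 203.16967908344188 -0.062289262962252394 [[-0.006, 0.997, -0.071, 0.502], [-1.0, -0.005, 0.013, 0.219], [0.013, 0.071, 0.997, 1.308], [0.0, 0.0, 0.0, 1.0]]
{'t': 0.1, 'joint_pos': array([-1.28898364e+00,  2.60638081e-01, -1.39231986e-01,  1.17270566e+00,
        6.63272919e-06,  1.57079667e+00]), 'joint_velocities': array([ 0.00059479, -0.0019297 ,  0.00402206,  0.00145313,  0.00147603,
       -0.00175904]), 'tau': array([-7.17708208e-04, -4.06508482e+01,  2.54528117e+01,  1.00599375e-02,
        5.35029062e-05,  1.07049789e-05]), 'position': array([ 0.1458335 , -0.50370384,  0.23054084]), 'ee_rot': array([-8.81348439e-04,  9.90088749e-01,  1.40440301e-01, -1.21666658e-04]), 'ft_force': array([-0.14933543, -0.29650013, -0.05615752]), 'torque': array([ 0.00724316, -0.00880678, -0.0203351 ]), 'grasp_force': 0.0, 'opening': 0.08535067082217258}
```

View pics/scene0.png

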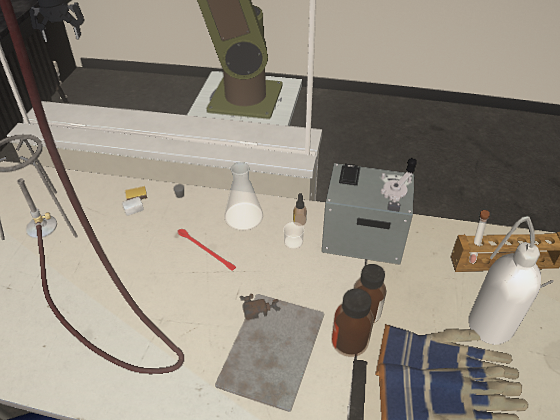

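View pics/top0.png

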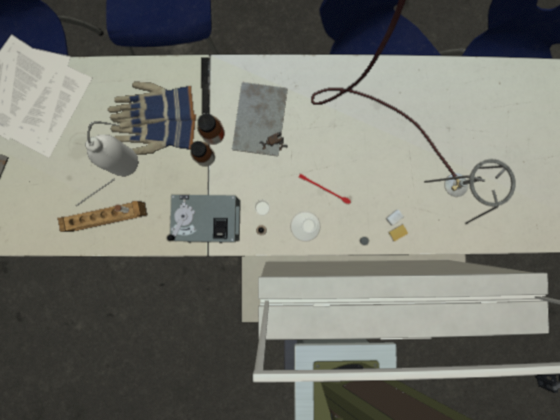

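The scene view (from behind the bench) shows the extractor at (325-412, 165-262), with the knob at (411,165) and the rocker at (350,174). In the top view, the box is at (170-240, 195-242), the knob at (171,238) and the rocker at (220,229). The screen frame's left end is at (258,375).

```bash
python3 - <<'E'
from h import *
c=manip.camera("top"); P=cloud(c); s=manip.camera("scene"); Q=cloud(s)
# top panel from depth
for n,X,cam in (("top",P,c),("scene",Q,s)):
    m=(abs(X[...,2]-.17)<.006)&(cam["z_map"]>0)&(X[...,0]>.3)&(X[...,0]<.7)&(X[...,1]>.2)&(X[...,1]<.75)
    k,l,st,_=cv2.connectedComponentsWithStats(m.astype(np.uint8)); i=1+np.argmax(st[1:,4]); 
    pts=X[l==i]; r=cv2.minAreaRect((pts[:,:2]*1000).astype(np.float32)); print(n,"panel z",np.median(pts[:,2]),r,np.round(cv2.boxPoints(r)).tolist())
    # things above the panel
    a=(X[...,2]>.176)&(X[...,2]<.25)&(X[...,0]>.3)&(X[...,0]<.62)&(X[...,1]>.2)&(X[...,1]<.55)
    k,l,st,_=cv2.connectedComponentsWithStats(a.astype(np.uint8))
    for i in range(1,k):
        if st[i,4]>8: p=X[l==i]; print("  blob",st[i].tolist(),np.round(p.min(0),3),np.round(p.max(0),3))
for n,cam,(x,y,w,h) in (("top",c,(150,185,105,70)),("scene",s,(310,145,120,130))):
    im=cv2.resize(cam["color"][y:y+h,x:x+w],None,fx=5 if n=="top" else 4,fy=5 if n=="top" else 4,interpolation=cv2.INTER_CUBIC); cv2.imwrite(f"pics/{n}1.png",im)
E
```

```text
top panel z 0.16977977455739923 ((542.5748901367188, 417.50531005859375), (181.81973266601562, 129.74209594726562), 89.57645416259766) [[477.0, 327.0], [607.0, 326.0], [608.0, 508.0], [478.0, 509.0]]
  blob [179, 195, 10, 7, 47] [0.589 0.454 0.177] [0.606 0.479 0.191]
  blob [167, 203, 28, 38, 423] [0.484 0.437 0.176] [0.584 0.503 0.219]
  blob [213, 219, 15, 20, 165] [0.488 0.348 0.176] [0.54  0.386 0.187]
  blob [192, 228, 4, 4, 10] [0.508 0.435 0.176] [0.516 0.442 0.186]
scene panel z 0.17120242038840194 ((542.594970703125, 417.3991394042969), (180.44187927246094, 133.814453125), 89.09172058105469) [[474.0, 328.0], [608.0, 326.0], [611.0, 507.0], [477.0, 509.0]]
  blob [381, 158, 36, 52, 718] [0.48  0.438 0.176] [0.609 0.506 0.219]
  blob [339, 163, 21, 20, 250] [0.488 0.348 0.176] [0.544 0.388 0.188]
  blob [381, 173, 4, 6, 19] [0.508 0.435 0.176] [0.517 0.443 0.188]
```

View pics/top1.png

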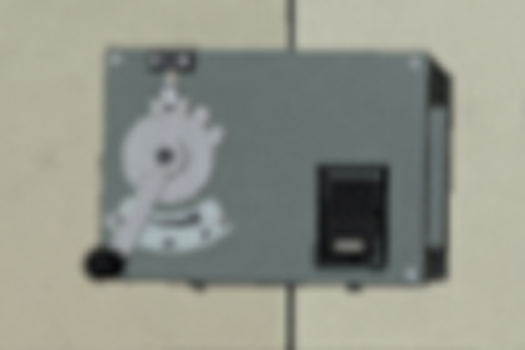

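View pics/scene1.png

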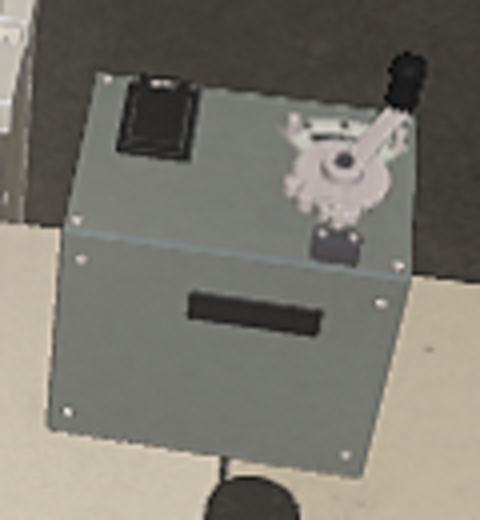

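Both crops agree: the box is aligned to within about 0.5° with its origin near (0.502, 0.418). The lever is at its closed stop with the knob near (0.488, 0.496), and the rocker is on the right half. Next I need to know what `manip` offers and how the arm's joints are laid out.

```bash
python3 - <<'E'
from h import *
print([(a,getattr(manip,a) if not callable(getattr(manip,a)) else '()') for a in dir(manip) if a[0]!='_'])
c=manip.camera("top"); P=cloud(c); s=manip.camera("scene"); Q=cloud(s)
# robot shape (points near base) from both, profile in the arm plane
for X,cam in ((P,c),(Q,s)):
    m=(cam["z_map"]>0)&(X[...,0]>-.3)&(X[...,0]<.45)&(abs(X[...,1])<.75)&(X[...,2]>.05)
    p=X[m]; a=-1.289; r=p[:,0]*np.cos(a)+p[:,1]*np.sin(a); t=-p[:,0]*np.sin(a)+p[:,1]*np.cos(a)
    for z in np.arange(.05,1.2,.08):
        k=(abs(p[:,2]-z)<.04)&(abs(t)<.15)
        if k.sum()>5: print(round(z,2),k.sum(),np.round([r[k].min(),r[k].max(),t[k].min(),t[k].max()],2))
# screen post tops
E
```

```text
[('MotionError', '()'), ('camera', '()'), ('grip_depth', -0.0187), ('job_done', '()'), ('sense', '()')]
0.05 31 [-0.06  0.68  0.01  0.13]
0.13 84 [-0.07  0.67  0.    0.15]
0.21 317 [-0.07  0.47 -0.    0.15]
0.29 917 [-0.06  0.5  -0.01  0.15]
0.37 1216 [-0.04  0.49 -0.01  0.15]
0.45 1230 [-0.01  0.13  0.11  0.15]
0.53 1015 [0.01 0.15 0.14 0.15]
0.61 144 [0.11 0.16 0.14 0.15]
0.05 537 [-0.06  0.68 -0.    0.15]
0.13 478 [-0.06  0.68 -0.    0.15]
0.21 1326 [-0.06  0.68 -0.01  0.15]
0.29 2286 [-0.06  0.67 -0.05  0.15]
0.37 1740 [-0.04  0.6  -0.02  0.15]
```

```bash
python3 -m inch '[{"slide":[0,0,-60],"rotation":[0,0,0],"hand":0}]'; python3 -c "
from h import *
s=manip.sense();print(s['joint_pos'],s['position'],s['ee_rot'])"; python3 -m inch '[{"slide":[0,0,-60],"rotation":[10,0,0],"hand":0}]';  python3 -c "
from h import *
s=manip.sense();print(s['joint_pos'],s['position'],s['ee_rot'])"
```

```text
t: 0.42
position: [0.1445, -0.4991, 0.2857]
ee_rot: [-0.008, 0.99, 0.14, -0.001]
ft_force: [0.8, -1.4, 0.4]
opening: 0.0699
grasp_force: 0.0
[-1.28896401e+00  2.45936193e-01 -1.59354464e-02  1.32462999e+00
  9.90069296e-06  1.57079342e+00] [ 0.14450354 -0.49906971  0.28571945] [-0.00777543  0.99005701  0.14044732 -0.00109798]
t: 0.55
position: [0.1457, -0.5033, 0.3382]
ee_rot: [-0.064, 0.988, 0.14, -0.009]
ft_force: [1.0, -2.1, 0.2]
opening: 0.0517
grasp_force: 0.0
[-1.28901893e+00  3.43113017e-01  2.47447764e-01  1.60417559e+00
 -1.52855604e-05  1.57077208e+00] [ 0.14568454 -0.50328108  0.33817072] [-0.06383767  0.9880296   0.14014333 -0.00906091]
```

```bash
cat > log.py <<'E'
from h import *
import json
s=manip.sense()
open("log.jsonl","a").write(json.dumps([s["joint_pos"].tolist(),s["position"].tolist(),s["ee_rot"].tolist()])+"\n")
print(np.round(s["joint_pos"],3),np.round(s["position"],3),np.round(s["ee_rot"],3),s["t"])
E
python3 log.py
python3 -m inch '[{"slide":[0,0,-62],"rotation":[-10,0,0],"hand":0},{"slide":[0,-30,-120],"rotation":[-20,0,0],"hand":0},{"slide":[0,-30,-120],"rotation":[-20,0,0],"hand":0}]' >/dev/null; python3 log.py
python3 -m inch '[{"slide":[0,-60,0],"rotation":[-10,0,0],"hand":0},{"slide":[0,-120,0],"rotation":[-20,0,0],"hand":0},{"slide":[0,-120,0],"rotation":[-20,0,0],"hand":0}]'>/dev/null; python3 log.py
python3 -m inch '[{"slide":[0,0,-60],"rotation":[-10,0,0],"hand":0},{"slide":[0,0,-120],"rotation":[-10,-10,0],"hand":0},{"slide":[0,0,-120],"rotation":[-10,-10,0],"hand":0}]'; python3 log.py
```

```text
[-1.289  0.343  0.247  1.604 -0.     1.571] [ 0.146 -0.503  0.338] [-0.064  0.988  0.14  -0.009] 0.55
[-1.289  0.056  0.189  1.466 -0.     1.571] [ 0.142 -0.49   0.467] [0.117 0.983 0.139 0.017] 0.925
[-1.289 -0.429 -0.426  1.015  0.     1.571] [ 0.107 -0.369  0.422] [0.273 0.952 0.135 0.039] 1.3
t: 1.68
position: [0.0885, -0.3158, 0.5335]
ee_rot: [0.372, 0.922, 0.103, -0.033]
ft_force: [0.2, -0.2, -0.5]
opening: 0.0003
grasp_force: 0.0
[-0.843 -0.56  -0.285  1.213 -0.467  1.921] [ 0.088 -0.316  0.533] [ 0.372  0.922  0.103 -0.033] 1.675
```

```bash
cat >> log.jsonl <<'E'
[[-1.28898364, 0.260638081, -0.139231986, 1.17270566, 0, 1.57079667],[0.1458335,-0.50370384,0.23054084],[-8.8e-4,0.990088749,0.1404403,-1.2e-4]]
[[-1.28896401, 0.245936193, -0.0159354464, 1.32462999, 0, 1.57079342],[0.14450354,-0.49906971,0.28571945],[-0.00777543,0.99005701,0.14044732,-0.00109798]]
E
cat > fit.py <<'E'
import json,numpy as np
from scipy.optimize import least_squares
from scipy.spatial.transform import Rotation as R
D=[json.loads(l) for l in open("log.jsonl")]
J=np.array([d[0] for d in D]);P=np.array([d[1] for d in D]);Q=np.array([d[2] for d in D])
def chain(q,x):
    z0,ax,az,bx,bz,c,L,sg=x
    A=R.from_euler('z',q[0])*R.from_euler('y',q[1]); B=A*R.from_euler('y',-q[2]); C=B*R.from_euler('y',q[3]); E=C*R.from_euler('z',sg*q[4])
    sh=np.array([0,0,z0]); el=sh+A.apply([ax,0,az]); w=el+B.apply([bx,0,bz]); w5=w+C.apply([c,0,0]); t=w5+E.apply([L,0,0])
    return sh,el,w,w5,t,E
def go(sg):
    f=lambda x:np.concatenate([chain(q,np.r_[x,sg])[4]-p for q,p in zip(J,P)]+[1e-4*x])
    return least_squares(f,[.2,0,.35,.35,0,.1,.2])
if __name__=="__main__":
    for sg in (1,-1):
        r=go(sg); print(sg,np.round(r.x,4),"rms mm",1000*np.sqrt(np.mean(r.fun[:-7]**2)))
        for q,qq in zip(J,Q):
            E=chain(q,np.r_[r.x,sg])[5]; M=R.from_quat(np.r_[qq[1:],qq[0]]); print((np.round((E.inv()*M*R.from_euler('z',-q[5])).as_matrix(),2)).tolist())
E
python3 fit.py
```

```text
1 [0.2183 0.     0.5672 0.3859 0.0605 0.1209 0.3204] rms mm 0.0008983599115832508
[[0.0, 0.0, 1.0], [-0.0, 1.0, 0.0], [-1.0, -0.0, 0.0]]
[[-0.0, 0.0, 1.0], [0.0, 1.0, -0.0], [-1.0, 0.0, -0.0]]
[[0.0, -0.0, 1.0], [-0.0, 1.0, 0.0], [-1.0, -0.0, 0.0]]
[[0.0, -0.0, 1.0], [-0.0, 1.0, 0.0], [-1.0, -0.0, 0.0]]
[[0.0, -0.0, 1.0], [0.0, 1.0, 0.0], [-1.0, 0.0, 0.0]]
[[0.0, -0.0, 1.0], [0.0, 1.0, 0.0], [-1.0, 0.0, 0.0]]
-1 [ 0.1818  0.0514  0.499   0.3519  0.0742  0.6391 -0.298 ] rms mm 12.710893693038273
[[0.0, 0.0, 1.0], [0.0, 1.0, -0.0], [-1.0, 0.0, 0.0]]
[[-0.0, 0.0, 1.0], [0.0, 1.0, -0.0], [-1.0, 0.0, -0.0]]
[[-0.0, -0.0, 1.0], [-0.0, 1.0, 0.0], [-1.0, -0.0, -0.0]]
[[-0.0, 0.8, 0.6], [-0.0, 0.6, -0.8], [-1.0, -0.0, 0.0]]
[[0.0, -0.0, 1.0], [0.0, 1.0, 0.0], [-1.0, 0.0, 0.0]]
[[0.0, -0.0, 1.0], [0.0, 1.0, 0.0], [-1.0, 0.0, 0.0]]
```

```bash
cat > kin.py <<'E'
from fit import *
X=np.array([0.2183,0,0.5672,0.3859,0.0605,0.1209,0.3204,1]); X=np.r_[go(1).x,1]
N=R.from_matrix([[0,0,1],[0,1,0],[-1,0,0]])
LO=np.array([-2.78,-.83,-1.28,-1.9,-1.57,-3.14]);HI=np.array([2.78,1.72,1.37,2.12,1.48,3.14])
def fk(q): *_,t,E=chain(q,X); return t,E*N*R.from_euler('z',q[5])
def ik(p,M,q0):
    f=lambda q:(lambda t,m:np.r_[(t-p)*10,(M.inv()*m).as_rotvec()])(*fk(q))
    r=least_squares(f,np.clip(q0,LO+1e-3,HI-1e-3),bounds=(LO,HI)); return r.x,np.linalg.norm(r.fun)
def tool(xdir,z):  # z = approach dir, xdir ~ tool x
    z=np.array(z,float)/np.linalg.norm(z); x=np.array(xdir,float); x-=z*(x@z); x/=np.linalg.norm(x)
    return R.from_matrix(np.c_[x,np.cross(z,x),z])
def now():
    from rig import manip
    s=manip.sense(); q=s["ee_rot"]; return s["position"],R.from_quat(np.r_[q[1:],q[0]]),s["joint_pos"]
def rows(targets,start=None):
    p,M,_=now() if start is None else start
    for t,m in targets: print("slide",np.round(M.inv().apply(t-p)*1000).astype(int).tolist(),"rot",np.round(np.degrees((M.inv()*m).as_rotvec()),1).tolist())
E
python3 - <<'E'
from kin import *
q=now()[2]; print([np.round(v,2).tolist() for v in chain(q,X)[:5]])
down=lambda a:tool([-np.sin(a),np.cos(a),0],[0,0,-1])
for r,z in ((.12,.4),(.15,.4),(.18,.4),(.15,.45)):
    s,e=ik(np.array([r,0,z]),down(0),[0,-.6,0,1,0,1.57]); print(r,z,np.round(s,2),e,[np.round(v,2).tolist() for v in chain(s,X)[1:4]])
for th in (10,20,30,40):
    t=np.radians(th)
    for p in ((.483,.54,.2),(.483,.46,.2),(.496,.368,.19)):
        s,e=ik(np.array(p),tool([-1,0,0],[0,-np.sin(t),-np.cos(t)]),[1,0,0,1,.3,2]); print(th,p,np.round(s,2),round(e,4),[np.round(v,2).tolist() for v in chain(s,X)[1:4]])
for ph in (.9,.95,1.0):
  for th in (30,38,44):
    t=np.radians(th); p=np.array((.496,.368,.19))
    s,e=ik(p,tool([-np.cos(ph),-np.sin(ph),0],[np.sin(ph)*np.sin(t),-np.cos(ph)*np.sin(t),-np.cos(t)]),[1,0,0,1,.5,2.5]); print("sw",ph,th,np.round(s,2),round(e,4),[np.round(v,2).tolist() for v in chain(s,X)[1:4]])
E
```

```text
[[0.0, 0.0, 0.22], [-0.2, 0.22, 0.7], [0.04, -0.04, 0.86], [0.08, -0.09, 0.76], [0.09, -0.32, 0.53]]
0.12 0.4 [ 0.   -0.46 -0.32  1.72 -0.    1.57] 1.4024201168689336e-15 [[-0.25, -0.0, 0.73], [0.12, 0.0, 0.84], [0.12, 0.0, 0.72]]
0.15 0.4 [-0.   -0.41 -0.3   1.68  0.    1.57] 6.53193368793821e-11 [[-0.23, 0.0, 0.74], [0.15, -0.0, 0.84], [0.15, -0.0, 0.72]]
0.18 0.4 [ 0.   -0.36 -0.28  1.65 -0.    1.57] 8.452491032508851e-12 [[-0.2, -0.0, 0.75], [0.18, 0.0, 0.84], [0.18, 0.0, 0.72]]
0.15 0.45 [-0.   -0.38 -0.15  1.8   0.    1.57] 2.694464778425161e-10 [[-0.21, 0.0, 0.74], [0.15, -0.0, 0.89], [0.15, -0.0, 0.77]]
10 (0.483, 0.54, 0.2) [ 0.89  0.76  0.63  1.57 -0.11  0.9 ] 0.0 [[0.25, 0.31, 0.63], [0.49, 0.61, 0.64], [0.48, 0.6, 0.52]]
10 (0.483, 0.46, 0.2) [ 0.82  0.63  0.37  1.44 -0.12  0.83] 0.0 [[0.23, 0.24, 0.68], [0.49, 0.53, 0.64], [0.48, 0.52, 0.52]]
10 (0.496, 0.368, 0.19) [ 0.71  0.53  0.15  1.31 -0.13  0.71] 0.0 [[0.22, 0.18, 0.71], [0.51, 0.43, 0.63], [0.5, 0.42, 0.51]]
20 (0.483, 0.54, 0.2) [ 0.93  0.94  0.95  1.86 -0.21  0.96] 0.0 [[0.27, 0.37, 0.55], [0.5, 0.68, 0.62], [0
[... 1334 characters left out ...]
4], [0.32, 0.51, 0.42]]
sw 0.95 30 [ 0.9   0.41 -0.14  0.99 -0.52 -0.06] 0.0 [[0.14, 0.18, 0.74], [0.36, 0.46, 0.59], [0.37, 0.46, 0.47]]
sw 0.95 38 [ 0.96  0.43 -0.17  0.98 -0.66  0.02] 0.0 [[0.14, 0.2, 0.73], [0.34, 0.48, 0.56], [0.34, 0.48, 0.44]]
sw 0.95 44 [ 1.01  0.46 -0.19  0.97 -0.77  0.08] 0.0 [[0.13, 0.21, 0.73], [0.32, 0.5, 0.54], [0.31, 0.5, 0.42]]
sw 1.0 30 [ 0.9   0.39 -0.17  0.95 -0.52 -0.12] 0.0 [[0.13, 0.17, 0.74], [0.36, 0.45, 0.59], [0.36, 0.45, 0.47]]
sw 1.0 38 [ 0.96  0.41 -0.21  0.92 -0.66 -0.05] 0.0 [[0.13, 0.19, 0.74], [0.33, 0.47, 0.56], [0.33, 0.47, 0.44]]
sw 1.0 44 [ 1.01  0.43 -0.24  0.91 -0.77  0.01] 0.0 [[0.13, 0.2, 0.73], [0.31, 0.49, 0.54], [0.31, 0.49, 0.42]]
```

```bash
python3 - <<'E'
from kin import *
ph,th=.9,np.radians(35)
M=tool([-1,0,0],[np.sin(ph)*np.sin(th),-np.cos(ph)*np.sin(th),-np.cos(th)])
for p in ((.484,.55,.3),(.484,.55,.198),(.484,.46,.198)):
    s,e=ik(np.array(p),M,[1,.3,0,1,-.5,.8]); print(p,np.round(s,2),e)
q=now()[2]; Q1=np.array([1.3,-.41,-.3,1.68,0,1.57])
A=[q+(Q1-q)*k/12 for k in range(1,13)]
for a in A: print(np.round(fk(a)[0],2),np.round(chain(a,X)[3][:2],2))
rows([fk(a) for a in A[:8]])
print(); rows([fk(a) for a in A[8:]],(*fk(A[7]),0))
E
```

```text
(0.484, 0.55, 0.3) [ 1.1   0.72  0.66  1.65 -0.6   1.04] 1.9534162440325544e-11
(0.484, 0.55, 0.198) [ 1.1   0.73  0.41  1.39 -0.6   1.04] 4.851321810537842e-12
(0.484, 0.46, 0.198) [ 1.04  0.57  0.11  1.21 -0.6   0.97] 6.668559080270203e-10
[ 0.15 -0.28  0.52] [ 0.1  -0.08]
[ 0.19 -0.24  0.5 ] [ 0.12 -0.06]
[ 0.23 -0.19  0.48] [ 0.13 -0.04]
[ 0.25 -0.13  0.47] [ 0.14 -0.02]
[ 0.25 -0.07  0.45] [0.14 0.01]
[ 0.25 -0.02  0.44] [0.14 0.03]
[0.23 0.03 0.43] [0.13 0.06]
[0.2  0.08 0.42] [0.12 0.08]
[0.17 0.11 0.41] [0.11 0.1 ]
[0.13 0.13 0.41] [0.09 0.12]
[0.08 0.14 0.4 ] [0.06 0.13]
[0.04 0.15 0.4 ] [0.04 0.15]
slide [63, -24, -10] rot [1.8, 7.9, -10.6]
slide [118, -56, -27] rot [3.4, 15.4, -21.4]
slide [162, -96, -51] rot [4.7, 22.4, -32.5]
slide [194, -141, -79] rot [5.8, 29.0, -43.9]
slide [212, -188, -108] rot [6.7, 35.0, -55.6]
slide [218, -237, -138] rot [7.2, 40.6, -67.4]
slide [210, -283, -165] rot [7.5, 45.5, -79.4]
slide [192, -326, -189] rot [7.4, 49.8, -91.7]

slide [46, -18, -2] rot [2.0, 3.9, -12.0]
slide [85, -44, -7] rot [4.2, 7.3, -24.1]
slide [115, -78, -14] rot [6.6, 10.2, -36.2]
slide [135, -115, -22] rot [9.2, 12.4, -48.3]
```

```bash
python3 - <<'E'
from kin import *
q=now()[2]; Q0=np.array([-.84,-.44,-.3,1.71,0,1.57]); Q1=Q0.copy(); Q1[0]=1.3
A=[q+(Q0-q)*k/5 for k in range(1,6)]
for a in A: print(np.round(fk(a)[0],2))
rows([fk(a) for a in A])
B=[Q0+(Q1-Q0)*k/13 for k in range(1,14)]
print(); rows([fk(a) for a in B[:7]],(*fk(Q0),0)); print(); rows([fk(a) for a in B[7:]],(*fk(B[6]),0))
E
```

```text
[ 0.09 -0.28  0.49]
[ 0.1  -0.24  0.46]
[ 0.1  -0.2   0.43]
[ 0.09 -0.15  0.41]
[ 0.09 -0.1   0.4 ]
slide [17, -51, 6] rot [7.9, 3.0, -7.0]
slide [31, -102, 3] rot [15.9, 6.5, -13.3]
slide [41, -152, -9] rot [23.9, 10.5, -18.9]
slide [48, -198, -29] rot [31.9, 14.8, -23.7]
slide [54, -240, -57] rot [39.8, 19.5, -27.7]

slide [22, -2, 0] rot [-0.0, 0.0, -9.4]
slide [43, -7, 0] rot [-0.0, 0.0, -18.9]
slide [63, -16, 0] rot [-0.0, 0.0, -28.3]
slide [81, -28, 0] rot [-0.0, 0.0, -37.7]
slide [97, -42, 0] rot [-0.0, 0.0, -47.2]
slide [111, -59, 0] rot [-0.0, 0.0, -56.6]
slide [121, -79, 0] rot [-0.0, 0.1, -66.0]

slide [22, -2, 0] rot [-0.0, 0.0, -9.4]
slide [43, -7, 0] rot [-0.0, 0.0, -18.9]
slide [63, -16, 0] rot [-0.0, 0.0, -28.3]
slide [81, -28, 0] rot [-0.0, 0.0, -37.7]
slide [97, -42, 0] rot [-0.0, 0.0, -47.2]
slide [111, -59, 0] rot [-0.0, 0.0, -56.6]
```

```bash
python3 -m inch '[{"slide":[17,-51,6],"rotation":[7.9,3,-7],"hand":0},{"slide":[31,-102,3],"rotation":[15.9,6.5,-13.3],"hand":0},{"slide":[41,-152,-9],"rotation":[23.9,10.5,-18.9],"hand":0},{"slide":[48,-198,-29],"rotation":[31.9,14.8,-23.7],"hand":0},{"slide":[54,-240,-57],"rotation":[39.8,19.5,-27.7],"hand":0},{"slide":[54,-240,-57],"rotation":[39.8,19.5,-27.7],"hand":0},{"slide":[54,-240,-57],"rotation":[39.8,19.5,-27.7],"hand":0}]'; python3 log.py
```

```text
t: 2.55
position: [0.091, -0.1009, 0.4037]
ee_rot: [-0.0, 0.933, 0.36, 0.001]
ft_force: [0.1, -0.2, -1.0]
opening: -0.0001
grasp_force: 0.0
[-8.400e-01 -4.330e-01 -2.980e-01  1.706e+00  1.000e-03  1.564e+00] [ 0.091 -0.101  0.404] [-0.     0.933  0.36   0.001] 2.55
```

Retracted exactly as planned; now I'll swing round behind the screen.

```bash
python3 -m inch '[{"slide":[22,-2,0],"rotation":[0,0,-9.4],"hand":0},{"slide":[43,-7,0],"rotation":[0,0,-18.9],"hand":0},{"slide":[63,-16,0],"rotation":[0,0,-28.3],"hand":0},{"slide":[81,-28,0],"rotation":[0,0,-37.7],"hand":0},{"slide":[97,-42,0],"rotation":[0,0,-47.2],"hand":0},{"slide":[111,-59,0],"rotation":[0,0,-56.6],"hand":0},{"slide":[121,-79,0],"rotation":[0,0,-66],"hand":0}]' && python3 -m inch '[{"slide":[22,-2,0],"rotation":[0,0,-9.4],"hand":0},{"slide":[43,-7,0],"rotation":[0,0,-18.9],"hand":0},{"slide":[63,-16,0],"rotation":[0,0,-28.3],"hand":0},{"slide":[81,-28,0],"rotation":[0,0,-37.7],"hand":0},{"slide":[97,-42,0],"rotation":[0,0,-47.2],"hand":0},{"slide":[111,-59,0],"rotation":[0,0,-56.6],"hand":0},{"slide":[111,-59,0],"rotation":[0,0,-56.6],"hand":0}]'; python3 log.py
python3 - <<'E'
from kin import *
ph,th=.9,np.radians(35)
M=tool([-1,0,0],[np.sin(ph)*np.sin(th),-np.cos(ph)*np.sin(th),-np.cos(th)])
q=now()[2]
Q2,e=ik(np.array((.484,.55,.30)),M,[1.1,.7,.6,1.6,-.6,1.04]); print(np.round(Q2,2),e)
A=[q+(Q2-q)*k/12 for k in range(1,13)]
for a in A: print(np.round(fk(a)[0],2),np.round(chain(a,X)[3],2))
rows([fk(a) for a in A[:8]]); print(); rows([fk(a) for a in A[8:]],(*fk(A[7]),0))
E
```

```text
t: 3.42
position: [0.1278, 0.0403, 0.4045]
ee_rot: [0.001, 0.584, 0.812, 0.002]
ft_force: [-0.6, 0.2, 0.1]
opening: 0.0004
grasp_force: 0.0
t: 4.3
position: [0.0357, 0.1272, 0.4046]
ee_rot: [0.001, 0.128, 0.992, 0.002]
ft_force: [-0.3, 0.3, 0.3]
opening: 0.0003
grasp_force: 0.0
[ 1.299e+00 -4.430e-01 -2.990e-01  1.710e+00 -1.000e-03  1.555e+00] [0.036 0.127 0.405] [0.001 0.128 0.992 0.002] 4.3
[ 1.1   0.72  0.66  1.65 -0.6   1.04] 1.0800090545482525e-13
[0.07 0.17 0.42] [0.05 0.17 0.74]
[0.1  0.21 0.43] [0.07 0.22 0.75]
[0.13 0.25 0.44] [0.09 0.27 0.75]
[0.17 0.29 0.44] [0.11 0.32 0.75]
[0.21 0.33 0.44] [0.14 0.37 0.75]
[0.25 0.37 0.43] [0.17 0.42 0.74]
[0.28 0.41 0.42] [0.19 0.47 0.72]
[0.32 0.44 0.4 ] [0.22 0.51 0.7 ]
[0.37 0.47 0.38] [0.25 0.56 0.67]
[0.41 0.5  0.36] [0.28 0.6  0.64]
[0.44 0.53 0.33] [0.31 0.63 0.6 ]
[0.48 0.55 0.3 ] [0.34 0.66 0.56]
slide [-20, 47, -15] rot [0.8, -2.8, -1.5]
slide [-41, 95, -26] rot [1.8, -5.6, -3.1]
slide [-64, 143, -32] rot [2.9, -8.3, -4.6]
slide [-88, 192, -34] rot [4.2, -11.0, -6.2]
slide [-114, 240, -32] rot [5.7, -13.5, -7.9]
slide [-142, 287, -24] rot [7.3, -16.0, -9.5]
slide [-170, 333, -13] rot [9.0, -18.5, -11.2]
slide [-200, 376, 3] rot [10.9, -20.8, -12.9]

slide [-32, 38, 24] rot [2.0, -2.2, -1.9]
slide [-62, 75, 52] rot [4.0, -4.3, -3.8]
slide [-90, 109, 85] rot [6.2, -6.2, -5.7]
slide [-117, 140, 122] rot [8.5, -8.1, -7.7]
```

```bash
python3 -m inch '[{"slide":[-20,47,-15],"rotation":[0.8,-2.8,-1.5],"hand":0},{"slide":[-41,95,-26],"rotation":[1.8,-5.6,-3.1],"hand":0},{"slide":[-64,143,-32],"rotation":[2.9,-8.3,-4.6],"hand":0},{"slide":[-88,192,-34],"rotation":[4.2,-11,-6.2],"hand":0},{"slide":[-114,240,-32],"rotation":[5.7,-13.5,-7.9],"hand":0},{"slide":[-142,287,-24],"rotation":[7.3,-16,-9.5],"hand":0},{"slide":[-170,333,-13],"rotation":[9,-18.5,-11.2],"hand":0},{"slide":[-200,376,3],"rotation":[10.9,-20.8,-12.9],"hand":0}]' && python3 -m inch '[{"slide":[-32,38,24],"rotation":[2,-2.2,-1.9],"hand":0},{"slide":[-62,75,52],"rotation":[4,-4.3,-3.8],"hand":0},{"slide":[-90,109,85],"rotation":[6.2,-6.2,-5.7],"hand":0},{"slide":[-117,140,122],"rotation":[8.5,-8.1,-7.7],"hand":0},{"slide":[-117,140,122],"rotation":[8.5,-8.1,-7.7],"hand":0},{"slide":[-117,140,122],"rotation":[8.5,-8.1,-7.7],"hand":0}]'; python3 log.py
python3 - <<'E'
from kin import *
from h import *
ph,th=.9,np.radians(35)
M=tool([-1,0,0],[np.sin(ph)*np.sin(th),-np.cos(ph)*np.sin(th),-np.cos(th)])
rows([(np.array((.484,.55,.25)),M),(np.array((.484,.55,.2)),M),(np.array((.484,.54,.2)),M)])
im=cv2.resize(manip.camera("scene")["color"][20:280,240:520],None,fx=2,fy=2); cv2.imwrite("pics/s2.png",im)
E
```

```text
t: 5.3
position: [0.3317, 0.4374, 0.4024]
ee_rot: [0.167, 0.02, 0.979, -0.116]
ft_force: [-0.9, -0.1, 0.5]
opening: 0.0001
grasp_force: 0.0
t: 6.05
position: [0.4894, 0.5438, 0.2982]
ee_rot: [0.225, -0.042, 0.953, -0.2]
ft_force: [0.3, -0.5, 0.6]
opening: 0.0002
grasp_force: 0.0
[ 1.087  0.718  0.652  1.643 -0.598  1.041] [0.489 0.544 0.298] [ 0.225 -0.042  0.953 -0.2  ] 6.05
slide [24, 25, 35] rot [-0.3, -0.3, -0.5]
slide [44, 45, 76] rot [-0.3, -0.3, -0.5]
slide [46, 36, 79] rot [-0.3, -0.3, -0.5]
```

View pics/s2.png

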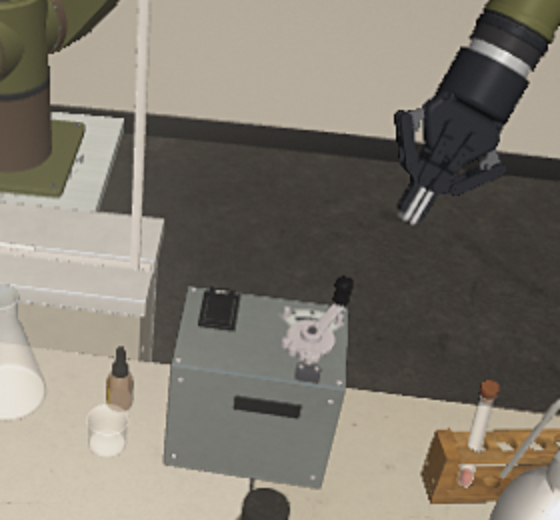

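The shut tips (crop 412,215) are left of and above the knob (crop 343,290), all clear. I'll lower them to knob height, left of the knob.

```bash
python3 -m inch '[{"slide":[24,25,35],"rotation":[-0.3,-0.3,-0.5],"hand":0},{"slide":[44,45,76],"rotation":[-0.3,-0.3,-0.5],"hand":0},{"slide":[44,45,76],"rotation":[-0.3,-0.3,-0.5],"hand":0},{"slide":[44,45,76],"rotation":[-0.3,-0.3,-0.5],"hand":0}]'
python3 - <<'E'
from kin import *
from h import *
ph,th=.9,np.radians(35)
M=tool([-1,0,0],[np.sin(ph)*np.sin(th),-np.cos(ph)*np.sin(th),-np.cos(th)])
rows([(np.array((.484,y,.2)),M) for y in (.54,.53,.52,.51,.50,.49,.48,.475,.47)])
c=manip.camera("scene")
im=cv2.resize(c["color"][110:230,340:460],None,fx=4,fy=4,interpolation=cv2.INTER_CUBIC); cv2.imwrite("pics/s3.png",im)
X3=cloud(c); m=(X3[...,0]>.44)&(X3[...,0]<.53)&(X3[...,1]>.5)&(X3[...,1]<.6)&(X3[...,2]>.18)&(X3[...,2]<.225)
m2=m&(X3[...,1]>.51); p=X3[m2]; print(p.min(0),p.max(0),len(p))
E
```

```text
t: 6.6
position: [0.4829, 0.5525, 0.2043]
ee_rot: [0.228, -0.048, 0.952, -0.196]
ft_force: [0.3, 0.9, 0.8]
opening: 0.0001
grasp_force: 0.0
slide [3, -10, 8] rot [0.3, 0.3, 0.0]
slide [5, -19, 12] rot [0.3, 0.3, 0.0]
slide [7, -28, 15] rot [0.3, 0.3, 0.0]
slide [8, -37, 19] rot [0.3, 0.3, 0.0]
slide [10, -47, 22] rot [0.3, 0.3, 0.0]
slide [12, -56, 26] rot [0.3, 0.3, 0.0]
slide [14, -65, 29] rot [0.3, 0.3, 0.0]
slide [15, -69, 31] rot [0.3, 0.3, 0.0]
slide [16, -74, 33] rot [0.3, 0.3, 0.0]
[0.46788784 0.54232964 0.20349659] [0.49144515 0.57346196 0.22497974] 112
```

View pics/s3.png

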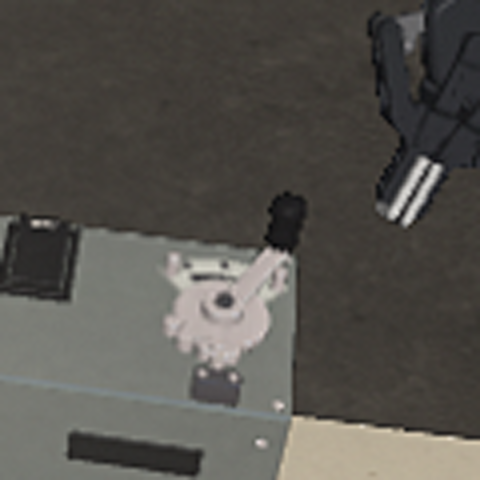

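Tips' leading edge is about 10 mm before the TCP in y, as assumed. I'll advance to contact, then push in small steps.

```bash
python3 -m inch '[{"slide":[2,-9,4],"rotation":[0,0,0],"hand":0},{"slide":[4,-18,7],"rotation":[0,0,0],"hand":0},{"slide":[5,-28,11],"rotation":[0,0,0],"hand":0},{"slide":[6,-32,13],"rotation":[0,0,0],"hand":0},{"slide":[7,-37,14],"rotation":[0,0,0],"hand":0},{"slide":[7,-37,14],"rotation":[0,0,0],"hand":0}]'; python3 -m inch '[{"slide":[1,-5,2],"rotation":[0,0,0],"hand":0},{"slide":[2,-9,4],"rotation":[0,0,0],"hand":0},{"slide":[2,-9,4],"rotation":[0,0,0],"hand":0}]'; python3 -m inch '[{"slide":[1,-5,2],"rotation":[0,0,0],"hand":0},{"slide":[2,-9,4],"rotation":[0,0,0],"hand":0},{"slide":[2,-9,4],"rotation":[0,0,0],"hand":0}]'
python3 - <<'E'
from h import *
c=manip.camera("scene"); X=cloud(c)
im=cv2.resize(c["color"][110:230,340:460],None,fx=4,fy=4,interpolation=cv2.INTER_CUBIC); cv2.imwrite("pics/s4.png",im)
E
```

```text
t: 7.4
position: [0.4824, 0.5116, 0.2004]
ee_rot: [0.227, -0.049, 0.952, -0.198]
ft_force: [-1.1, -0.3, -0.7]
opening: 0.0002
grasp_force: 0.0
t: 7.78
position: [0.4807, 0.5066, 0.2003]
ee_rot: [0.226, -0.05, 0.953, -0.193]
ft_force: [-7.6, 10.5, 2.0]
opening: 0.0001
grasp_force: 6.1
t: 8.15
position: [0.4818, 0.4922, 0.1996]
ee_rot: [0.227, -0.05, 0.952, -0.198]
ft_force: [-0.4, -0.4, -0.1]
opening: -0.0001
grasp_force: 0.0
```

View pics/s4.png

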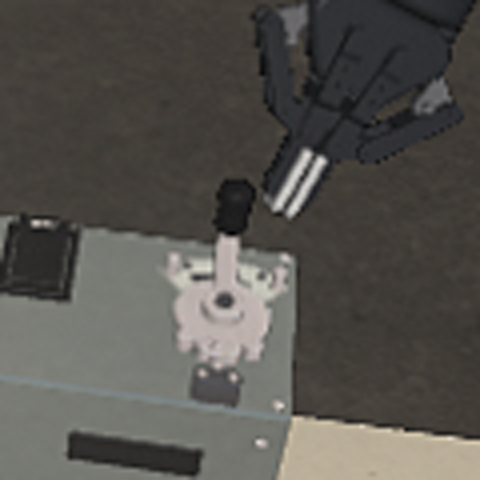

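The lever (crop 235,210) snapped to the half-open notch, along -x, and the tips no longer touch it. I'll push on in the same steps.

```bash
python3 -m inch '[{"slide":[1,-5,2],"rotation":[0,0,0],"hand":0},{"slide":[2,-9,4],"rotation":[0,0,0],"hand":0},{"slide":[3,-14,5],"rotation":[0,0,0],"hand":0},{"slide":[3,-14,5],"rotation":[0,0,0],"hand":0}]'; python3 -m inch '[{"slide":[1,-5,2],"rotation":[0,0,0],"hand":0},{"slide":[2,-9,4],"rotation":[0,0,0],"hand":0},{"slide":[2,-9,4],"rotation":[0,0,0],"hand":0}]'
python3 - <<'E'
from h import *
c=manip.camera("top"); X=cloud(c)
# knob centroid: dark pixels over 190mm near knob arc
for n in ("top","scene"):
    c=manip.camera(n); X=cloud(c)
    m=(X[...,2]>.202)&(X[...,2]<.222)&(X[...,0]>.465)&(X[...,0]<.51)&(X[...,1]>.40)&(X[...,1]<.472)
    p=X[m]; print(n,m.sum(),p.min(0) if len(p) else '',p.max(0) if len(p) else '',np.median(p,0) if len(p) else '')
E
```

```text
t: 8.7
position: [0.482, 0.4772, 0.1993]
ee_rot: [0.226, -0.049, 0.953, -0.197]
ft_force: [-0.8, 4.9, -0.7]
opening: 0.0002
grasp_force: 2.1
t: 9.07
position: [0.4824, 0.4649, 0.199]
ee_rot: [0.226, -0.049, 0.952, -0.199]
ft_force: [-0.6, 0.5, -0.2]
opening: 0.0002
grasp_force: 0.0
top 79 [0.46853262 0.43102726 0.20459783] [0.49714786 0.47192557 0.22134385] [0.48662352 0.44619172 0.2134028 ]
scene 136 [0.46696196 0.43067354 0.20227283] [0.49994044 0.47183673 0.2217972 ] [0.4880754  0.45543651 0.21351019]
```

Knob centre is now near y 0.440, so the lever is at the open stop and the tips carry no force. Next I back off along the tool axis and work out the move to above the rocker.

```bash
python3 -m inch '[{"slide":[0,10,-10],"rotation":[0,0,0],"hand":0},{"slide":[0,10,-50],"rotation":[0,0,0],"hand":0},{"slide":[0,10,-100],"rotation":[0,0,0],"hand":0},{"slide":[0,10,-100],"rotation":[0,0,0],"hand":0},{"slide":[0,10,-100],"rotation":[0,0,0],"hand":0}]'
python3 - <<'E'
from kin import *
from h import *
from scipy.spatial.transform import Slerp
for n in ("top","scene"):
    c=manip.camera(n); P=cloud(c)
    m=(P[...,2]>.195)&(P[...,2]<.222)&(P[...,0]>.465)&(P[...,0]<.51)&(P[...,1]>.41)&(P[...,1]<.51)
    p=P[m]; print(n,"knob",m.sum(),np.round(p.min(0),3),np.round(p.max(0),3))
    m=(P[...,2]>.176)&(P[...,2]<.2)&(P[...,0]>.48)&(P[...,0]<.55)&(P[...,1]>.34)&(P[...,1]<.40); p=P[m]
    print(" rocker",np.round(p.min(0),3),np.round(p.max(0),3),"near z",np.round(np.median(p[p[:,0]<.503,2]),4),"far z",np.round(np.median(p[p[:,0]>.52,2]),4))
ph,th=.9,np.radians(35)
M=tool([-np.cos(ph),-np.sin(ph),0],[np.sin(ph)*np.sin(th),-np.cos(ph)*np.sin(th),-np.cos(th)])
p0,M0,q0=now(); pt=np.array((.506,.362,.24)); print(p0)
q,e=ik(pt,M,[.93,.4,0,1.2,-.6,.1]); print(np.round(q,2),e)
S=Slerp([0,1],R.concatenate([M0,M])); rows([(p0+(pt-p0)*k/6,S(k/6)) for k in range(1,7)])
print(); rows([(np.array((.506,.362,z)),M) for z in (.21,.2,.195,.19,.186,.183)],(pt,M,0))
E
```

```text
t: 9.85
position: [0.437, 0.5112, 0.2765]
ee_rot: [0.227, -0.049, 0.952, -0.198]
ft_force: [1.0, -0.7, -0.6]
opening: -0.0003
grasp_force: 0.0
top knob 45 [0.481 0.431 0.198] [0.497 0.449 0.217]
 rocker [0.488 0.347 0.176] [0.543 0.386 0.188] near z 0.1832 far z 0.1775
scene knob 88 [0.481 0.43  0.195] [0.5   0.449 0.217]
 rocker [0.488 0.348 0.176] [0.543 0.388 0.188] near z 0.1849 far z 0.1779
[0.4371587  0.51017044 0.27559256]
[ 0.92  0.41 -0.04  1.13 -0.61  0.03] 1.5892210241564183e-12
slide [-3, -20, 19] rot [-0.0, 0.0, -7.6]
slide [-7, -41, 38] rot [-0.0, 0.0, -15.2]
slide [-10, -61, 57] rot [-0.0, 0.0, -22.8]
slide [-13, -81, 75] rot [-0.0, 0.0, -30.4]
slide [-16, -101, 94] rot [-0.0, 0.0, -38.0]
slide [-20, -122, 113] rot [-0.1, 0.0, -45.6]

slide [0, 17, 25] rot [0.0, 0.0, 0.0]
slide [0, 23, 33] rot [0.0, 0.0, 0.0]
slide [0, 26, 37] rot [0.0, 0.0, 0.0]
slide [0, 29, 41] rot [0.0, 0.0, 0.0]
slide [0, 31, 44] rot [0.0, 0.0, 0.0]
slide [0, 33, 47] rot [0.0, 0.0, 0.0]
```

Both views put the knob at (0.489, 0.440), which matches the open stop, and the rocker is still off (near end up). Moving above the rocker.

```bash
python3 -m inch '[{"slide":[-3,-20,19],"rotation":[0,0,-7.6],"hand":0},{"slide":[-7,-41,38],"rotation":[0,0,-15.2],"hand":0},{"slide":[-10,-61,57],"rotation":[0,0,-22.8],"hand":0},{"slide":[-13,-81,75],"rotation":[0,0,-30.4],"hand":0},{"slide":[-16,-101,94],"rotation":[0,0,-38],"hand":0},{"slide":[-20,-122,113],"rotation":[0,0,-45.6],"hand":0},{"slide":[-20,-122,113],"rotation":[0,0,-45.6],"hand":0},{"slide":[-20,-122,113],"rotation":[0,0,-45.6],"hand":0}]'
python3 - <<'E'
from kin import *
from h import *
ph,th=.9,np.radians(35)
M=tool([-np.cos(ph),-np.sin(ph),0],[np.sin(ph)*np.sin(th),-np.cos(ph)*np.sin(th),-np.cos(th)])
rows([(np.array((.506,.362,z)),M) for z in (.215,.2,.195,.19,.186,.183)])
c=manip.camera("scene")
cv2.imwrite("pics/s5.png",cv2.resize(c["color"][90:240,290:440],None,fx=3.5,fy=3.5,interpolation=cv2.INTER_CUBIC))
P=cloud(c); m=(P[...,2]>.222)&(P[...,2]<.255)&(P[...,0]>.45)&(P[...,0]<.55)&(P[...,1]>.32)&(P[...,1]<.42); p=P[m]; print("tips",p.min(0),p.max(0))
E
```

```text
t: 10.95
position: [0.5063, 0.3625, 0.2409]
ee_rot: [0.132, -0.414, 0.859, -0.27]
ft_force: [-0.3, 1.2, 0.2]
opening: 0.0004
grasp_force: 0.0
slide [1, 15, 21] rot [-0.0, 0.1, -0.2]
slide [1, 23, 34] rot [-0.0, 0.1, -0.2]
slide [1, 26, 38] rot [-0.0, 0.1, -0.2]
slide [1, 29, 42] rot [-0.0, 0.1, -0.2]
slide [1, 31, 45] rot [-0.0, 0.1, -0.2]
slide [1, 33, 47] rot [-0.0, 0.1, -0.2]
tips [0.49912628 0.3531503  0.24337387] [0.51230031 0.38036002 0.25494529]
```

View pics/s5.png

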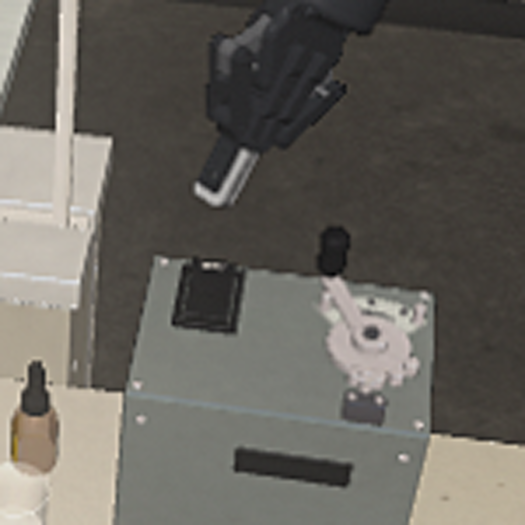

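The lever (crop 340,260) is fully open and the tips (crop 213,195) sit above the rocker's near end (crop 212,265). The gripper clears the knob, so I'll press down in steps.

```bash
python3 -m inch '[{"slide":[0,15,21],"rotation":[0,0,0],"hand":0},{"slide":[0,23,33],"rotation":[0,0,0],"hand":0},{"slide":[0,26,37],"rotation":[0,0,0],"hand":0},{"slide":[0,29,41],"rotation":[0,0,0],"hand":0},{"slide":[0,29,41],"rotation":[0,0,0],"hand":0}]'; python3 -m inch '[{"slide":[0,2,3],"rotation":[0,0,0],"hand":0},{"slide":[0,4,5],"rotation":[0,0,0],"hand":0},{"slide":[0,4,5],"rotation":[0,0,0],"hand":0},{"slide":[0,4,5],"rotation":[0,0,0],"hand":0}]'
```

```text
t: 11.62
position: [0.5063, 0.3633, 0.1913]
ee_rot: [0.132, -0.415, 0.859, -0.27]
ft_force: [-0.5, -0.5, 0.1]
opening: 0.0
grasp_force: 0.0
t: 12.12
position: [0.5064, 0.3636, 0.1857]
ee_rot: [0.133, -0.414, 0.859, -0.27]
ft_force: [-0.9, -0.3, 4.9]
opening: -0.0001
grasp_force: 2.2
```

```bash
python3 -m inch '[{"slide":[0,1,2],"rotation":[0,0,0],"hand":0},{"slide":[0,2,3],"rotation":[0,0,0],"hand":0},{"slide":[0,2,3],"rotation":[0,0,0],"hand":0}]'; python3 -m inch '[{"slide":[0,1,2],"rotation":[0,0,0],"hand":0},{"slide":[0,2,3],"rotation":[0,0,0],"hand":0},{"slide":[0,2,3],"rotation":[0,0,0],"hand":0}]'
```

```text
t: 12.5
position: [0.506, 0.3633, 0.1811]
ee_rot: [0.132, -0.414, 0.859, -0.27]
ft_force: [0.2, 0.7, 2.6]
opening: -0.0003
grasp_force: 1.3
t: 12.88
position: [0.5063, 0.3634, 0.1804]
ee_rot: [0.133, -0.415, 0.858, -0.271]
ft_force: [-7.3, -0.1, 15.3]
opening: 0.0005
grasp_force: 8.1
```

The force dropped, then rose to 15 N on the lower stop, so the rocker has likely snapped over. I'll back off and look.

```bash
python3 -m inch '[{"slide":[0,-10,-20],"rotation":[0,0,0],"hand":0},{"slide":[0,-35,-65],"rotation":[0,0,0],"hand":0},{"slide":[0,-45,-100],"rotation":[0,0,0],"hand":0},{"slide":[0,-45,-100],"rotation":[0,0,0],"hand":0},{"slide":[0,-45,-100],"rotation":[0,0,0],"hand":0}]'
python3 - <<'E'
from h import *
for n in ("top","scene"):
    c=manip.camera(n); P=cloud(c)
    m=(P[...,2]>.195)&(P[...,2]<.222)&(P[...,0]>.465)&(P[...,0]<.51)&(P[...,1]>.41)&(P[...,1]<.51)
    p=P[m]; print(n,"knob",m.sum(),np.round(p.min(0),3),np.round(p.max(0),3))
    m=(P[...,2]>.173)&(P[...,2]<.2)&(P[...,0]>.48)&(P[...,0]<.55)&(P[...,1]>.355)&(P[...,1]<.38); p=P[m]
    print(" rocker near z",np.round(np.median(p[p[:,0]<.503,2]),4),"far z",np.round(np.median(p[p[:,0]>.525,2]),4))
cv2.imwrite("pics/s6.png",cv2.resize(c["color"][140:290,210:440],None,fx=3.4,fy=3.4,interpolation=cv2.INTER_CUBIC))
E
```

```text
t: 13.5
position: [0.4894, 0.3755, 0.284]
ee_rot: [0.131, -0.415, 0.859, -0.27]
ft_force: [-0.5, -0.3, 0.4]
opening: -0.0001
grasp_force: 0.0
top knob 46 [0.481 0.431 0.196] [0.497 0.45  0.219]
 rocker near z 0.1765 far z 0.1829
scene knob 90 [0.481 0.43  0.195] [0.5   0.449 0.218]
 rocker near z 0.1779 far z 0.1823
```

View pics/s6.png

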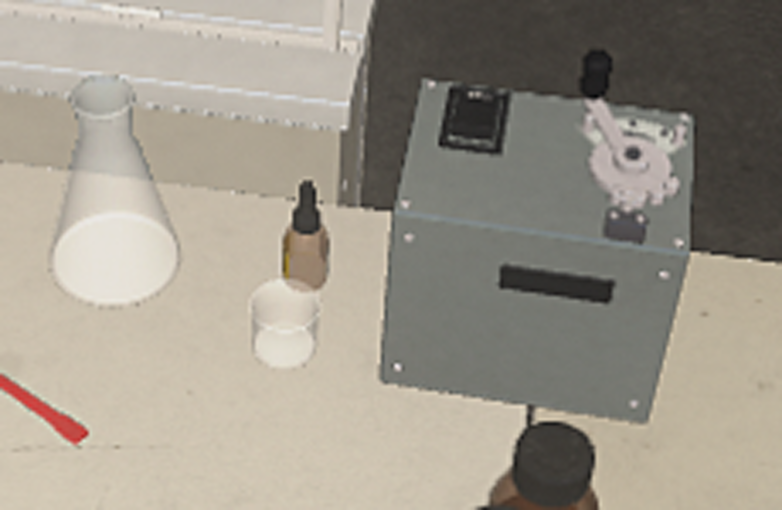

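The rocker (crop 475,118) has its near end down and far end up, so it is on. The lever (crop 600,80) is fully open, the glassware hasn't moved and the arm touches nothing. Handing in.

```bash
python3 -c "
from rig import manip
print(manip.job_done())"
```

```text
the job is handed in; nothing more can be done
None
```

The shutter lever is at its fully open stop and the fan rocker is on. The cameras showed both, with the glassware unmoved (the bung, well away from the arm's path, was not re-checked); the job was handed in at about 13.5 s of the 38 s, with no verdict returned.

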